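# Walk a stuck press jaw back with a mallet

## Robot

A 7-joint arm with a two-finger parallel gripper is mounted at the origin on a cart in front of the work surface, level with it; the furniture and walls round the work are solid. World frame = base frame: x ahead of the robot, y to its left, z up, the work surface at z = 0. Lengths are in mm, angles in rad, forces in N, time in s.
With the tool pointing down it reaches from about 425 to 950 mm from the base axis. Payload 4.7 kg.
Tool frame: the origin (TCP) lies midway between the tips of the shut fingers; the grasp point (between the pads) lies 19 mm behind it; z points along the fingers, y is the line along which they close (so a half turn about z gives the same grasp; the last joint's range is limited). The gripper opens to 87 mm and grips with 3 to 60 N. Pads are 19 mm wide; open, the fingers measure 117 mm over their backs; the gripper's body (75 mm by 190 mm) begins 51 mm behind the grasp point.
Start: joints at [1.098, 0.469, -0.049, 1.532, 0.024, 1.141, -0.082], TCP at [289.875, -609.608, 222.573] pointing down, gripper open.
Joint ranges: [-2.59, 2.59], [-0.33, 1.99], [-1.39, 1.29], [0.1, 2.45], [-1.04, 4.18], [0.21, 1.99], [-2.66, 2.66]. Speed limits (rad/s): [2.57, 2.57, 3.14, 3.14, 3.14, 3.14, 3.14].

## Interface

Orientations are given as a unit quaternion [w, x, y, z].
In Python, from rig import sense, vision, bot gives the robot as it stands. The module is installed in compiled form; this text tells all that it offers.
- The arm moves only by the shell command python3 -m inch 'ROWS' [OPENING]. ROWS is text: rows parted by semicolons, each of 6 numbers parted by spaces: the shift along the tool's x, y, z scaled (see below), then the turn, a rotation vector about the tool's x, y, z scaled (see below). A call has exactly 5 rows; each row shifts and turns the commanded pose from where the row before left it, along the tool's axes as they then stand; what a row does not reach is not made up. The controller multiplies each number of a shift by 0.04 m and each number of a turn by 5 degrees. A row lasts 1/10 s, in which the tool goes at most 50 mm and 8.59 degrees, less where a joint would pass 70% of its speed; a pose out of reach is approached as far as the arm can. A call with a number of a shift or a turn outside -1 to 1 is refused whole. A call with a gripper value outside its range is refused whole. OPENING is the opening, from 0 (shut) to 1 (fully open), set as the call begins (- or left out, the last holds). The fingers move at their own pace and stop on an object; the grip force is fixed at half the most. Time passes only in rows, so rows that do not move let the fingers close, or fill a call up. It gives the time, the measured TCP pose, the force, the opening and the grip force at its end, in the units of the state.
- sense(): the state, without advancing time (a new reading comes with each control period).
- vision.grab_frame(name): name is "scene" or "top"; returns a dict with "color" (420x560x3 uint8, red, green, blue), "depth" (420x560 float32, mm along the optical axis (not along the pixel's ray), 0 where there is no reading), "K" (3x3 intrinsics, pixels), "R" (3x3) and "t" (3): a world point X has camera coordinates R X + t. Camera axes: x right, y down, z forward; pixel columns grow to the right and rows downward; lengths in mm; the calibration is good to about 2 mm. A picture is of the moment at which its call begins.
- bot.job_done(): hands the job in; it is judged then, once.
The state is a dict: "t": time; "joint_positions": joint angles; "joint_velocities": joint speeds; "joint_torque": joint torques, N m; "ee_pos": TCP position; "eef_rot": TCP orientation; "ft_force": force on the tool from outside, world axes, zero at the start; "moment": the same for the moment, N m; "width": finger opening in mm; "finger_force": force on a finger pad.
Only numpy, scipy, OpenCV 4.12 (cv2) and the standard library are available. Lean on these libraries where they do the work, as an engineer would, in place of code of your own. Each camera call takes 0.05 s, during which the arm holds its last target. There are 200 camera calls.

## Task

The sliding jaw of the small gluing press has stuck on its two rods: draw the small mallet out of its wooden sleeve by the head, lay it on the bench and let go, then take it again by its handle. With short taps on the near side of the jaw's two upright lugs, left and right in turn, walk the jaw away from you until both its ends are fully back against their stops, never letting it cock more than about four degrees and never touching it with the gripper or arm. Then lay the mallet flat on the bench, clear of the press, and leave the tailpiece in the press and the other things alone.

Things in the scene. Friction and masses are not known exactly. Their poses are not given: they have to be found in the camera images.
- press: The press, fixed to the bench: a wooden base board 185 (x) x 236 (y) x 16 mm; origin at the centre of its underside, on the bench. x points from the near fixed jaw to the far end stops: the way in which the sliding jaw opens; y is to its left, z up. Between the jaws lies the tailpiece.
- fixed_jaw_top (a point): Middle of the top of the near, fixed jaw, 42 mm above the bench; in the press's frame it spans x -70 to -40 mm, y +-65 mm. Two rod posts (y +-90 mm, x -88 to -64 mm) are as high. The two 12 mm steel rods run along x at y +-90 mm, their axes 30 mm high; the end stops (x 62 to 83 mm, y +-90 mm) are 48 mm high.
- jaw: The stuck sliding jaw, wood: a cross bar 24 x 212 mm, 18 to 44 mm above the bench, with an upright lug (24 x 32 mm, top 88 mm above the bench) 90 mm left and right of its middle. Origin under its left end (+90 mm in y from its middle) at bench height; axes as the press's when it is square. It moves only along the press's x, by 30 mm, and cocks about the vertical; never cock it over 0.075 rad (one end 13 mm ahead of the other).
- jaw_mid (a point): Middle of the near face of the jaw's cross bar, 31 mm above the bench. How the jaw moves: each end rubs on its own rod with about 5 N of dry friction and stays where it is left, so a push of about 5 to 7 N on one lug moves that end alone, and the jaw turns about its other end.
- lug_left (a point): Centre of the near (struck) face of the left lug (+y of the press), 66 mm above the bench; the face is 32 mm wide, reaching from 44 to 88 mm above the bench. In the press's frame its x is 7 mm with the jaw fully closed and 37 mm with this end against its stop.
- lug_right (a point): The same on the right lug (-y of the press): x 7 mm in the press's frame fully closed, 37 mm at its stop.
- mallet_head (a point): Centre of the head of the small wooden mallet, 0.16 kg. The head is 56 mm long along its x axis (the two striking faces are at x +-28 mm), 34 mm along y, 36 mm high; lying flat on the bench its centre is 18 mm high. The handle points along +y.
- mallet_handle (a point): Centre of the mallet's handle, a bar 22 mm wide (x) and 16 mm thick (z); this point is 60 mm (+y) from the head's centre; the handle runs from 17 to 127 mm from the head's centre. Axes as the head's. At first the handle lies hidden in the sleeve, with only the head outside.
- sleeve_mouth (a point): Centre of the mouth of the sleeve, a fixed wooden tunnel 54 mm wide, 124 mm deep and 44 mm high (inside 34 mm wide, floor at 4 mm, roof at 38 mm), which holds the mallet's handle. Its +y axis points into the tunnel; the mallet is drawn out along -y. Point 18 mm above the bench.
- tailpiece_c (a point): Centre of the dark violin tailpiece (41 x 111 x 9 mm) lying on the press's base board between the jaws; leave it.
- pin_tin_c (a point): Centre of the round open brass tin, 65 mm across, 28 mm high; bystander.
- sanding_block_c (a point): Centre of the cork sanding block, 46 x 90 x 27 mm; bystander.

How it is judged (in metres and radians):
On the way, in this order (a step that is already met when the one before it is completed fails the run):
1. the mallet is drawn at least 50 mm out of its sleeve, lies on the bench and is let go (horizontal distance between mallet_head and sleeve_mouth above 0.071 m and height (world z) of mallet_head below 0.03 m and contact force between the fingers and mallet below 0.1 N), for 0.2 s.
2. the mallet, held by its handle, strikes the jaw (contact force between mallet and jaw above 1 N and y of the grasp point in the frame of mallet_head above 0.025 m).
3. both ends of the jaw are back within 3 mm of their stops (x of each of lug_left, lug_right in the frame of press above 0.034 m), for 0.2 s.
At the end, for the whole second after the job is handed in: Both ends of the jaw are within 3 mm of their stops (lug faces beyond x = 34 mm in the press's frame); the mallet lies still, flat on the bench (head and handle centres below 32 mm), let go and clear of the press; the tailpiece and bystanders are where they were (all of step 3 and height (world z) of each of mallet_head, mallet_handle below 0.032 m and linear speed of mallet below 0.02 m/s and contact force between mallet and jaw below 0.1 N and contact force between mallet and press below 0.1 N); the robot touches nothing.
It fails at once if the jaw cocked more than 0.075 rad (about 4 degrees) (angle between the x axis of jaw and the x axis of press, either way round above 0.075 rad).
It fails at once if the robot touches the jaw itself (contact force between any of the fingers, the arm and jaw above 0.5 N).
It fails at once if the jaw struck with the mallet not held by its handle (contact force between mallet and jaw above 0.5 N and y of the grasp point in the frame of mallet_head below 0.02 m).
It fails at once if the tailpiece or a bystander moved more than 30 mm (distance of any of tailpiece_c, pin_tin_c, sanding_block_c from where it was at the start of the episode above 0.03 m).
It also fails if it takes over 61 s, if anything falls off the work surface, if the arm or the gripper's body presses on something with over 40 N, if the wrist force passes 120 N, or if a joint passes its speed limit or range.

## Working session

There is one attempt and no reset: what is moved stays moved. The work goes in short steps, Python scripts to look and compute and a shell command to move; the robot and the scene stay as the last step left them, time stands still between calls to the robot, and variables do not carry over. Pictures are saved under pics/ and viewed, at most 12 in all, crops included, and the job is handed in when it is done.

```bash
mkdir -p pics
cat > h.py <<'E'
import numpy as np, cv2
from rig import sense, vision, bot
def grab(n,tag):
    f=vision.grab_frame(n); np.savez(f'pics/{tag}.npz',**f)
    cv2.imwrite(f'pics/{tag}.png',cv2.resize(f['color'][:,:,::-1],(784,588))); return f
def px(f,u,v,z=None):
    """pixel (original 560x420) -> world; with z: intersect with plane"""
    d=np.linalg.inv(f['K'])@[u,v,1.]; R,t=f['R'],f['t']
    o=-R.T@t; r=R.T@d
    if z is None: 
        s=np.median(f['depth'][int(v)-1:int(v)+2,int(u)-1:int(u)+2])
    else: s=(z-o[2])/r[2]
    return o+s*r
def load(tag): return dict(np.load(f'pics/{tag}.npz'))
E
python3 - <<'E'
from h import *
for n in('top','scene'): 
    f=grab(n,n+'0'); print(n,-f['R'].T@f['t'],f['R'][2])
s=sense(); print(s['t'],s['ee_pos'],s['eef_rot'],s['width'])
E
```

```text
top [ 422.52726375  -12.00949977 1107.35703336] [ 0.13203616 -0.00924765 -0.99120176]
scene [ 97.55476676 606.33380175 785.63059753] [ 0.44636384 -0.59577797 -0.6676885 ]
0.1 [ 289.59642589 -609.12146721  221.59188968] [-8.54909466e-04  9.75476900e-01  2.20100031e-01 -2.51134087e-04] 86.90103130919096
```

View pics/top0.png

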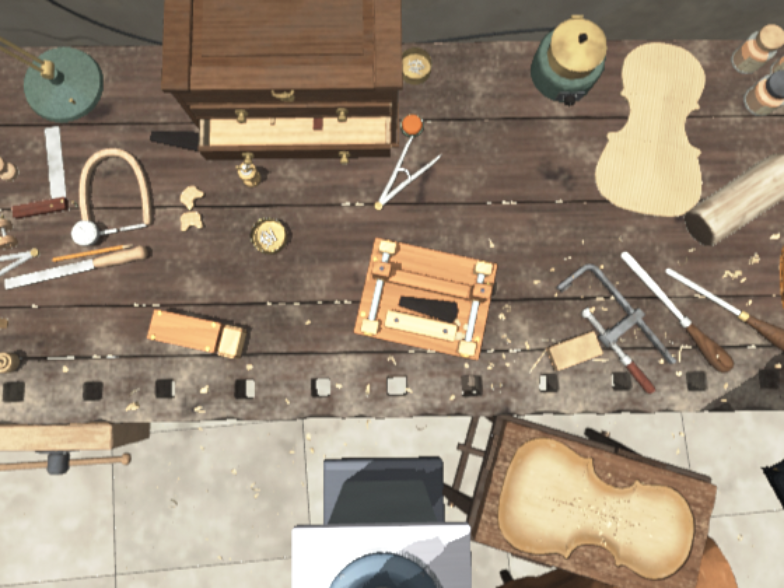

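View pics/scene0.png

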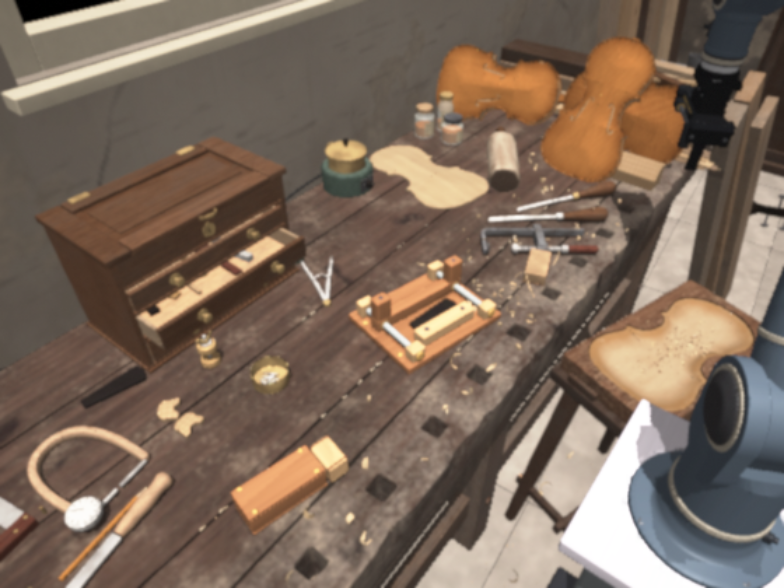

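The top view shows the mallet head at about (231,341), the sleeve at (150–218, 325–345), the press around (427,298), the tin at (269,236) and the block at (576,350). I'll enlarge the press and the sleeve.

Run:
```python
from h import *
c=load('top0')['color'][:,:,::-1]
a=cv2.resize(c[215:260,100:180],None,fx=7,fy=7,interpolation=cv2.INTER_CUBIC)   # 560x315
b=cv2.resize(c[165:260,250:360],None,fx=6,fy=6,interpolation=cv2.INTER_CUBIC)   # 660x570
cv2.imwrite('pics/ca.png',a);cv2.imwrite('pics/cb.png',b)
```

```text
(no output)
```

View pics/ca.png

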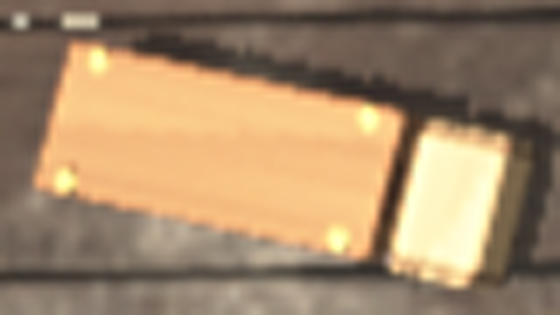

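View pics/cb.png

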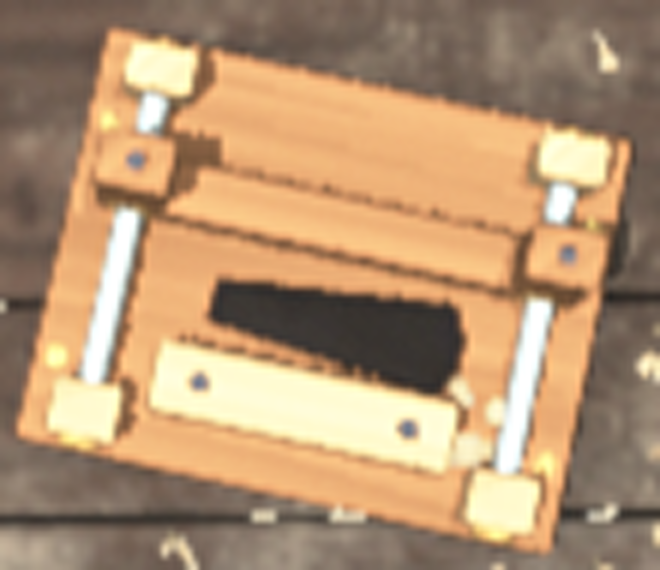

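```bash
cat > meas.py <<'E'
from h import *
f=load('top0')
A=lambda p,z:np.array([px(f,100+(u-3)/7,215+(v-3)/7,z) for u,v in p])
B=lambda p,z:np.array([px(f,250+(u-2.5)/6,165+(v-2.5)/6,z) for u,v in p])
ang=lambda a,b:np.degrees(np.arctan2(*(b-a)[1::-1]))
for n,q in [('sleeve',A([(72,42),(405,108),(372,262),(38,188)],44)),('head',A([(422,118),(513,133),(487,283),(390,265)],36)),
 ('press',B([(110,28),(632,142),(550,550),(18,437)],16)),
 ('Lstop',B([(130,42),(202,47),(193,98),(124,92)],48)),('Rstop',B([(540,135),(610,140),(603,187),(535,178)],48)),
 ('Llug',B([(102,133),(178,140),(168,200),(95,183)],88)),('Rlug',B([(533,226),(610,232),(600,290),(525,277)],88)),('tail',B([(215,280),(465,305),(445,390),(210,320)],22))]:
    print(n,q.mean(0).round(1),'sides',[round(float(np.linalg.norm(q[i]-q[i-3])),1) for i in range(4)],'ang',[round(ang(q[i],q[i-3]),1) for i in range(4)])
print('sanding',px(f,576/1.4,350/1.4,27).round(),'tin',px(f,269/1.4,236/1.4,28).round())
E
python3 meas.py
```

```text
sleeve [504.3 348.8  44. ] sides [123.0, 56.0, 123.2, 53.4] ang [np.float64(-102.1), np.float64(169.1), np.float64(76.7), np.float64(-11.1)]
head [485.6 267.7  36. ] sides [33.5, 54.5, 35.6, 53.8] ang [np.float64(-100.3), np.float64(171.1), np.float64(78.7), np.float64(-11.1)]
press [560.7 -89.1  16. ] sides [234.2, 181.9, 233.2, 184.1] ang [np.float64(-103.4), np.float64(166.5), np.float64(77.1), np.float64(-13.2)]
Lstop [651.  -18.7  48. ] sides [30.8, 22.5, 29.5, 21.9] ang [np.float64(-94.9), np.float64(169.2), np.float64(84.1), np.float64(-7.5)]
Rstop [ 609.4 -192.    48. ] sides [29.8, 20.5, 29.0, 18.7] ang [np.float64(-95.0), np.float64(169.4), np.float64(81.5), np.float64(-8.6)]
Llug [603.3  -7.   88. ] sides [31.2, 25.2, 30.5, 20.9] ang [np.float64(-96.2), np.float64(169.7), np.float64(75.9), np.float64(-8.6)]
Rlug [ 562.7 -181.7   88. ] sides [31.4, 24.2, 30.8, 21.3] ang [np.float64(-95.4), np.float64(168.1), np.float64(79.2), np.float64(-10.8)]
tail [544.  -90.9  22. ] sides [108.4, 37.9, 105.3, 17.5] ang [np.float64(-96.6), np.float64(165.1), np.float64(72.4), np.float64(-8.1)]
sanding [ 458. -360.   27.] tin [679. 201.  28.]
```

```bash
cat > go.py <<'E'
# usage: go.py x y z yawdeg(of tool x axis)  -> remaining shift in move units
import sys; from h import *
from scipy.spatial.transform import Rotation as R
s=sense(); q=s['eef_rot']; r=R.from_quat([q[1],q[2],q[3],q[0]]); M=r.as_matrix()
T=np.array([float(v) for v in sys.argv[1:4]]); yaw=np.radians(float(sys.argv[4]))
X=[np.cos(yaw),np.sin(yaw),0];Z=[0,0,-1];D=np.c_[X,np.cross(Z,X),Z]
print('t',s['t'],'pos',np.round(s['ee_pos'],1),'yaw',round(float(np.degrees(np.arctan2(M[1,0],M[0,0]))),2),'w',round(s['width'],1),'F',np.round(s['ft_force'],1),'ff',np.round(s['finger_force'],1))
print('shift units now',(M.T@(T-s['ee_pos'])/40).round(2),' in final axes',(D.T@(T-s['ee_pos'])/40).round(2),'turn units',(R.from_matrix(M.T@D).as_rotvec(degrees=True)/5).round(2))
E
R='0.9 0 0 0 0 -1'
python3 -m inch '0.9 0 0 0 0 -1;0.9 0 0 0 0 -1;0.9 0 0 0 0 -1;0.9 0 0 0 0 -1;0.9 0 0 0 0 -1' 1
python3 -m inch '0.9 0 0 0 0 -1;0.9 0 0 0 0 -1;0.9 0 0 0 0 -1;0.9 0 0 0 0 -1;0.9 0 0 0 0 -1'
python3 go.py 486.5 267.7 120 77.6
```

```text
t: 0.6
ee_pos: [436.4, -505.0, 221.9]
eef_rot: [-0.0, 0.904, 0.428, -0.0]
ft_force: [1.3, 0.5, -0.6]
width: 87.0
finger_force: 0.0
t: 1.1
ee_pos: [524.1, -349.2, 222.0]
eef_rot: [-0.0, 0.79, 0.613, -0.0]
ft_force: [0.3, 0.9, -0.3]
width: 87.1
finger_force: 0.0
t 1.1 pos [ 524.1 -349.2  222. ] yaw 75.65 w 87.1 F [ 0.3  0.9 -0.3] ff 0.0
shift units now [14.71 -4.73  2.56]  in final axes [14.86 -4.23  2.55] turn units [-0.01 -0.   -0.39]
```

```bash
python3 -m inch '1 -0.28 0 0 0 -0.39;1 -0.28 0 0 0 0;1 -0.28 0 0 0 0;1 -0.28 0 0 0 0;1 -0.28 0 0 0 0' >/dev/null
python3 -m inch '1 -0.28 0.1 0 0 0;1 -0.28 0.1 0 0 0;1 -0.28 0.1 0 0 0;1 -0.28 0.1 0 0 0;1 -0.28 0.1 0 0 0' >/dev/null
python3 -m inch '1 -0.28 0.4 0 0 0;1 -0.28 0.4 0 0 0;1 -0.28 0.4 0 0 0;0.5 -0.28 0.4 0 0 0;0 0 0.2 0 0 0' >/dev/null
python3 go.py 486.5 267.7 4 77.6
```

```text
t 2.6 pos [487.5 214.5 129.2] yaw 77.79 w 87.2 F [-0.9 -0.6  0.2] ff 0.0
shift units now [ 1.29 -0.3   3.13]  in final axes [ 1.29 -0.31  3.13] turn units [-0.03 -0.01  0.04]
```

```bash
python3 -m inch '0.65 -0.15 0 0 0 0;0.65 -0.15 0.4 0 0 0;0 0 0.9 0 0 0;0 0 0.6 0 0 0;0 0 0 0 0 0' >/dev/null
python3 go.py 486.5 267.7 4 77.6
python3 - <<'E'
from h import *
f=grab('scene','s1'); c=f['color'][280:400,150:290,::-1]
cv2.imwrite('pics/s1c.png',cv2.resize(c,None,fx=5,fy=5,interpolation=cv2.INTER_CUBIC))
E
```

```text
t 3.1 pos [487.8 261.   51.3] yaw 77.32 w 86.7 F [0.5 0.5 1.4] ff 0.0
shift units now [ 0.16 -0.06  1.18]  in final axes [ 0.16 -0.07  1.18] turn units [-0.06  0.07 -0.06]
```

View pics/s1c.png

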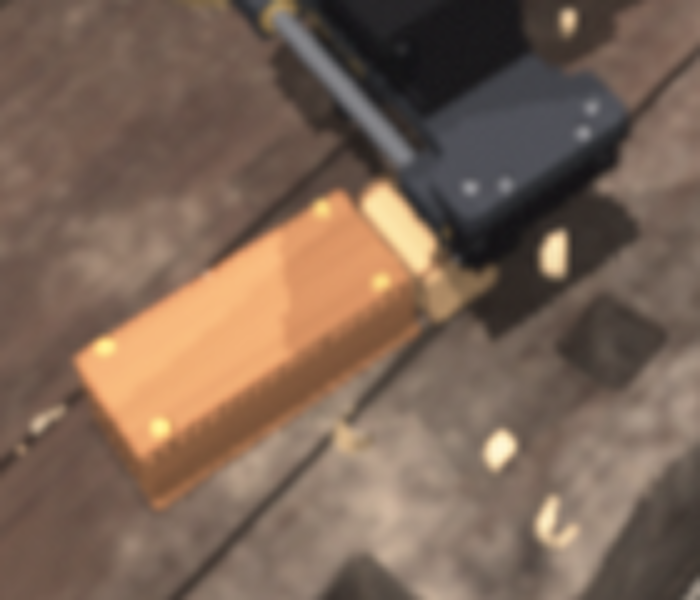

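The gripper sits over the head at crop (430,230), and the sleeve mouth behind it is clear. I'll go down, close, draw it out and lay it down.

```bash
python3 -m inch '0 -0.05 0.4 0 0 0;0 0 0.4 0 0 0;0 0 0.3 0 0 0;0 0 0 0 0 0;0 0 0 0 0 0' >/dev/null
python3 go.py 486.5 267.7 4 77.6
python3 -m inch '0 0 0 0 0 0;0 0 0 0 0 0;0 0 0 0 0 0;0 0 0 0 0 0;0 0 0 0 0 0' 0 >/dev/null
python3 go.py 486.5 267.7 4 77.6
```

```text
t 3.65 pos [487.9 264.4  10.7] yaw 77.37 w 86.8 F [0.1 0.8 0.3] ff 0.0
shift units now [ 0.07 -0.05  0.17]  in final axes [ 0.07 -0.05  0.17] turn units [ 0.    0.   -0.05]
t 4.15 pos [487.1 264.4  10.7] yaw 77.39 w 56.1 F [-1.  -0.1  3.4] ff 29.8
shift units now [ 0.08 -0.03  0.17]  in final axes [ 0.08 -0.03  0.17] turn units [-0.01  0.01 -0.04]
```

```bash
python3 -m inch '-0.2 0 -0.06 0 0 0;-0.4 0 0 0 0 0;-0.5 0 0 0 0 0;-0.5 0 0 0 0 0;-0.5 0 0 0 0 0' 
python3 -m inch '-0.5 0 0 0 0 0;-0.5 0 0 0 0 0;-0.4 0 0 0 0 0;-0.2 0 0 0 0 0;0 0 0.08 0 0 0' 
python3 -m inch '0 0 0 0 0 0;0 0 0 0 0 0;0 0 0 0 0 0;0 0 0 0 0 0;0 0 0 0 0 0' 1
python3 go.py 460 145 4 77.6
```

```text
t: 4.65
ee_pos: [468.6, 179.8, 12.7]
eef_rot: [0.0, 0.781, 0.625, -0.001]
ft_force: [0.4, 0.4, -1.2]
width: 55.7
finger_force: 29.8
t: 5.15
ee_pos: [454.7, 116.7, 10.1]
eef_rot: [0.001, 0.781, 0.624, -0.002]
ft_force: [-4.9, -9.2, 28.5]
width: 56.0
finger_force: 30.0
t: 5.65
ee_pos: [455.4, 120.4, 9.7]
eef_rot: [-0.0, 0.78, 0.625, 0.0]
ft_force: [-0.6, 0.4, 0.5]
width: 84.1
finger_force: 0.0
t 5.65 pos [455.4 120.4   9.7] yaw 77.41 w 84.1 F [-0.6  0.4  0.5] ff 0.0
shift units now [ 0.63 -0.02  0.14]  in final axes [ 0.63 -0.02  0.14] turn units [ 0.   -0.   -0.04]
```

```bash
python3 -m inch '0.25 0 0.05 0 0 0;0.35 0 0.05 0 0 0;0.35 0 0 0 0 0;0 0 0 0 0 0;0 0 0 0 0 0'
python3 - <<'E'
from h import *
f=grab('scene','s2'); c=f['color'][240:400,150:350,::-1]
cv2.imwrite('pics/s2c.png',cv2.resize(c,None,fx=3.7,fy=3.7,interpolation=cv2.INTER_CUBIC))
E
```

```text
t: 6.15
ee_pos: [463.6, 157.8, 5.7]
eef_rot: [-0.0, 0.78, 0.626, -0.0]
ft_force: [1.3, 0.4, 0.0]
width: 86.8
finger_force: 0.0
```

View pics/s2c.png

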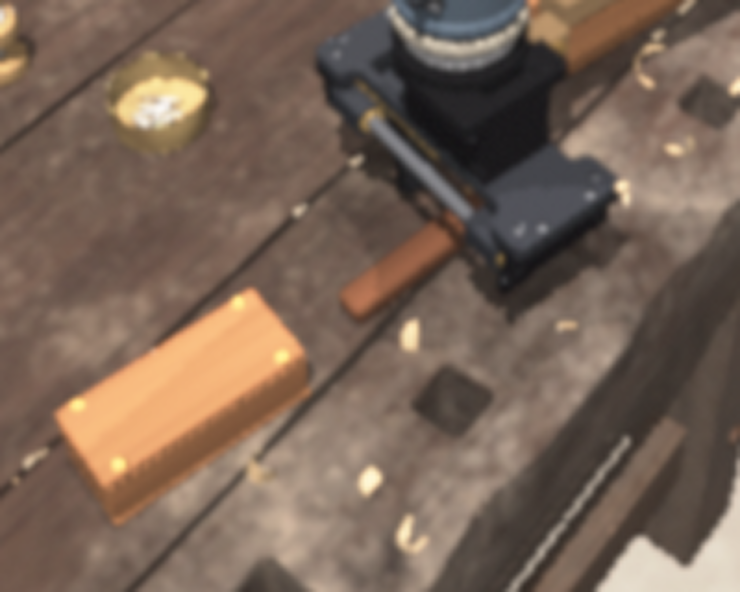

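The handle is out of the sleeve, with its end at crop (355,300), and the gripper straddles it. I'll grip it and lift.

```bash
python3 - <<'E'
from h import *
f=load('s2'); e=px(f,150+355/3.7,240+297/3.7,24); print('end',e, 'head est',e-127*np.array([.2181,.9759,0]),'grasp offset from head', 127-np.dot(e-sense()['ee_pos'],[.2181,.9759,0]))
E
python3 -m inch '0 0 0 0 0 0;0 0 0 0 0 0;0 0 0 0 0 0;0 0 0 0 0 0;0 0 0 0 0 0' 0
python3 go.py 460 145 4 77.6
```

```text
end [473.41277721 243.62918534  24.        ] head est [445.71407721 119.68988534  24.        ] grasp offset from head 40.340193369016475
t: 6.7
ee_pos: [463.7, 156.8, 5.8]
eef_rot: [0.0, 0.781, 0.625, -0.0]
ft_force: [0.8, 1.0, -0.4]
width: 54.7
finger_force: 0.0
t 6.7 pos [463.7 156.8   5.8] yaw 77.36 w 54.7 F [ 0.8  1.  -0.4] ff 0.0
shift units now [-0.31 -0.02  0.04]  in final axes [-0.31 -0.03  0.04] turn units [ 0.    0.   -0.05]
```

```bash
python3 -m inch '0 0 0 0 0 0;0 0 0 0 0 0;0 0 -0.2 0 0 0;0 0 -0.5 0 0 0;0 0 -0.55 0 0 0' 0
python3 go.py 563.7 39.7 56 76.8
```

```text
t: 7.2
ee_pos: [463.2, 157.0, 56.3]
eef_rot: [-0.0, 0.78, 0.625, -0.001]
ft_force: [0.4, 0.2, -0.0]
width: 14.9
finger_force: 0.0
t 7.2 pos [463.2 157.   56.3] yaw 77.4 w 14.9 F [ 0.4  0.2 -0. ] ff 0.0
shift units now [-2.31  3.09  0.01]  in final axes [-2.28  3.12  0.01] turn units [-0.01  0.01  0.12]
```

The fingers were still closing when I lifted, so they missed the handle. I'll reopen, go down and wait for a full grip.

```bash
python3 -m inch '0 0 0 0 0 0;0 0 0 0 0 0;0 0 0 0 0 0;0 0 0 0 0 0;0 0 0 0 0 0' 0.75
python3 - <<'E'
from h import *
f=grab('scene','s3'); c=f['color'][240:400,150:350,::-1]
cv2.imwrite('pics/s3c.png',cv2.resize(c,None,fx=3.7,fy=3.7,interpolation=cv2.INTER_CUBIC))
E
```

```text
t: 7.7
ee_pos: [463.2, 156.9, 55.1]
eef_rot: [-0.0, 0.781, 0.625, -0.001]
ft_force: [0.3, 0.2, -0.6]
width: 47.3
finger_force: 0.0
```

View pics/s3c.png

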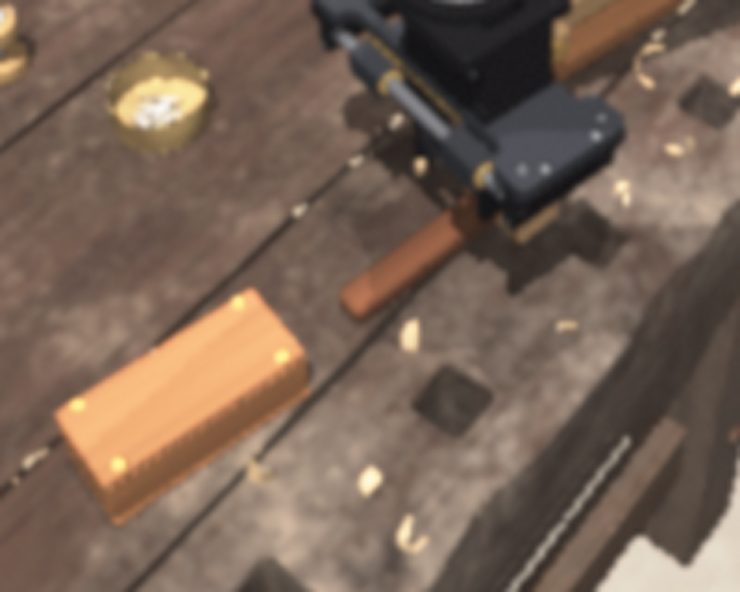

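The mallet hasn't moved. I'll go down again and grip.

```bash
python3 -m inch '0 0 0 0 0 0;0 0 0 0 0 0;0 0 0.5 0 0 0;0 0 0.5 0 0 0;0 0 0.25 0 0 0' 0.75
python3 -m inch '0 0 0 0 0 0;0 0 0 0 0 0;0 0 0 0 0 0;0 0 0 0 0 0;0 0 0 0 0 0' 0
python3 -m inch '0 0 0 0 0 0;0 0 0 0 0 0;0 0 0 0 0 0;0 0 0 0 0 0;0 0 0 0 0 0' 0
```

```text
t: 8.25
ee_pos: [462.9, 156.6, 4.5]
eef_rot: [-0.0, 0.781, 0.625, -0.001]
ft_force: [-0.7, -0.6, 0.4]
width: 65.3
finger_force: 0.0
t: 8.75
ee_pos: [464.0, 157.1, 6.3]
eef_rot: [0.0, 0.781, 0.625, 0.001]
ft_force: [-0.0, 0.1, 0.2]
width: 33.0
finger_force: 0.0
t: 9.25
ee_pos: [463.8, 157.0, 6.0]
eef_rot: [0.0, 0.781, 0.625, 0.0]
ft_force: [-1.5, -0.9, 4.6]
width: 21.6
finger_force: 30.0
```

Gripped at 21.6 mm. Lift, then move out in front of the left lug.

```bash
python3 -m inch '0 0 -0.25 0 0 0;0 0 -0.5 0 0 0;0 0 -0.5 0 0 0;0 0 0 0 0 0.12;0 0 0 0 0 0'
python3 -m inch '-0.4 0 0 0 0 0;-0.6 0.4 0 0 0 0;-0.6 0.6 0 0 0 0;-0.6 0.6 0 0 0 0;-0.1 0.5 0 0 0 0'
python3 -m inch '0 0.4 0 0 0 0;0 0.4 0 0 0 0;0 0 0 0 0 0;0 0 0 0 0 0;0 0 0 0 0 0'
python3 go.py 563.7 39.7 56 76.8
python3 - <<'E'
from h import *
f=grab('top','t1'); c=f['color'][155:255,235:365,::-1]
cv2.imwrite('pics/t1c.png',cv2.resize(c,None,fx=6,fy=6,interpolation=cv2.INTER_CUBIC))
f=grab('scene','s4'); c=f['color'][160:285,220:380,::-1]
cv2.imwrite('pics/s4c.png',cv2.resize(c,None,fx=4.8,fy=4.8,interpolation=cv2.INTER_CUBIC))
E
```

```text
t: 9.75
ee_pos: [463.7, 156.8, 55.8]
eef_rot: [0.0, 0.784, 0.621, 0.0]
ft_force: [-0.2, -0.7, -1.9]
width: 21.5
finger_force: 30.0
t: 10.25
ee_pos: [523.7, 43.7, 54.1]
eef_rot: [-0.0, 0.785, 0.619, -0.002]
ft_force: [0.7, 0.0, -1.5]
width: 21.7
finger_force: 30.0
t: 10.75
ee_pos: [553.9, 41.3, 55.1]
eef_rot: [-0.001, 0.783, 0.621, -0.001]
ft_force: [-0.4, -0.5, -0.6]
width: 21.9
finger_force: 30.0
t 10.75 pos [553.9  41.3  55.1] yaw 76.84 w 21.9 F [-0.4 -0.5 -0.6] ff 30.0
shift units now [ 0.02  0.25 -0.02]  in final axes [ 0.02  0.25 -0.02] turn units [-0.02  0.01  0.01]
```

View pics/s4c.png

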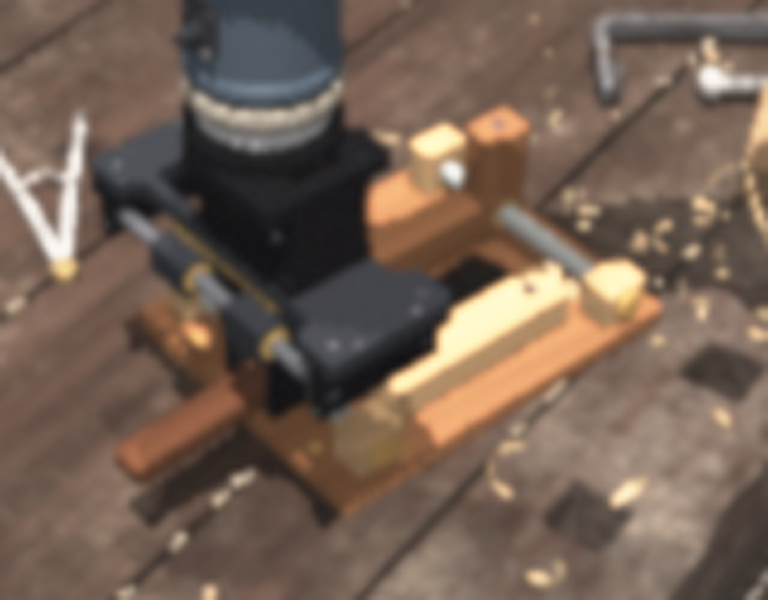

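```bash
python3 - <<'E'
from h import *
f=load('s4'); e=px(f,220+122/4.8,160+460/4.8,67); d=e-sense()['ee_pos']; print('grasp offset',127-d@np.array([.2277,.9737,0]),'lateral',d@np.array([.9737,-.2277,0]))
E
python3 -m inch '0 0.1 0 0 0 0;0 0.1 0 0 0 0;0 0.1 0 0 0 0;0 0.1 0 0 0 0;0 0 0 0 0 0'
python3 -m inch '0 0.05 0 0 0 0;0 0.05 0 0 0 0;0 0.05 0 0 0 0;0 0.02 0 0 0 0;0 0 0 0 0 0'
```

```text
grasp offset 34.86719868211492 lateral -5.1252032038489235
t: 11.35
ee_pos: [571.9, 37.0, 55.8]
eef_rot: [0.0, 0.784, 0.621, 0.0]
ft_force: [-0.1, -0.4, -2.1]
width: 21.6
finger_force: 30.0
t: 11.85
ee_pos: [575.8, 36.4, 55.4]
eef_rot: [-0.001, 0.784, 0.621, -0.002]
ft_force: [-5.1, 1.4, 1.6]
width: 21.6
finger_force: 30.0
```

```bash
cat > px.py <<'E'
from h import *
for k in range(1):
    p=sense()['ee_pos']-np.array([560.7,-89.1,0]); print('face x in press',round(p@[.9736,-.2284,0]+28,1),'head y',round(p@[.2284,.9736,0]-36,1), 'z',round(p[2],1),'F',np.round(sense()['ft_force'],1))
E
python3 -m inch '0 0.05 0 0 0 0;0 0.05 0 0 0 0;0 0.05 0 0 0 0;0 0 0 0 0 0;0 0 0 0 0 0'>/dev/null
python3 px.py
python3 - <<'E'
from h import *
f=grab('scene','s5'); c=f['color'][160:285,220:380,::-1]
cv2.imwrite('pics/s5c.png',cv2.resize(c,None,fx=4.8,fy=4.8,interpolation=cv2.INTER_CUBIC))
f=grab('top','t2')
E
```

```text
face x in press 20.1 head y 90.0 z 55.4 F [-3.8  2.5  0.7]
```

View pics/s5c.png

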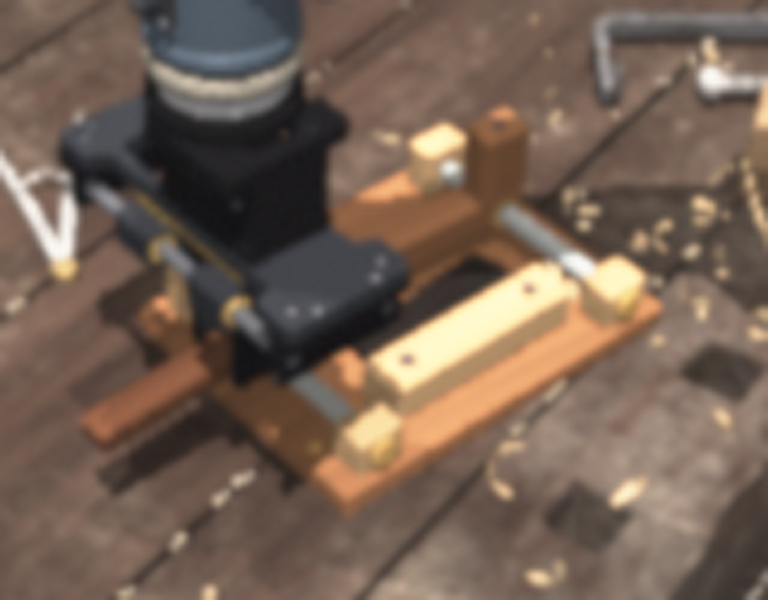

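The handle is level at crop (90,425), with the jaw's left end pushed slightly ahead. Next, the right lug.

```bash
python3 -m inch '0 -0.3 0 0 0 0;0 -0.3 0 0 0 0;-0.6 0 0 0 0 0;-0.8 0 0 0 0 0;-0.8 0 0 0 0 0' >/dev/null
python3 -m inch '-0.8 0 0 0 0 0;-0.8 0 0 0 0 0;-0.5 0 0 0 0 0;-0.2 0 0 0 0 0;0 0 0 0 0 0' >/dev/null
python3 px.py
python3 -m inch '0 0.1 0 0 0 0;0 0.1 0 0 0 0;0 0 0 0 0 0;0 0 0 0 0 0;0 0 0 0 0 0' >/dev/null
python3 px.py
```

```text
face x in press -2.3 head y -91.6 z 55.8 F [-0.1  0.6 -1.6]
face x in press 5.9 head y -90.0 z 55.7 F [-0.3  0.4 -1.7]
```

```bash
python3 -m inch '0 0.06 0 0 0 0;0 0.06 0 0 0 0;0 0.06 0 0 0 0;0 0.06 0 0 0 0;0 0 0 0 0 0' >/dev/null
python3 px.py
python3 -m inch '0 0.07 0 0 0 0;0 0.07 0 0 0 0;0 0.07 0 0 0 0;0 0.07 0 0 0 0;0 0 0 0 0 0' >/dev/null
python3 px.py
python3 -m inch '0 -0.2 0 0 0 0;0 -0.3 0 0 0 0;0 -0.2 0 0 0 0;0 0 0 0 0 0;0 0 0 0 0 0' >/dev/null
python3 - <<'E'
from h import *
f=grab('top','t3'); c=f['color'][155:255,235:365,::-1]
cv2.imwrite('pics/t3c.png',cv2.resize(c,None,fx=6,fy=6,interpolation=cv2.INTER_CUBIC))
E
```

```text
face x in press 14.8 head y -90.8 z 55.4 F [-4.9  1.3 -0.1]
face x in press 26.4 head y -91.5 z 55.5 F [-4.8 -0.7  0.3]
```

View pics/t3c.png

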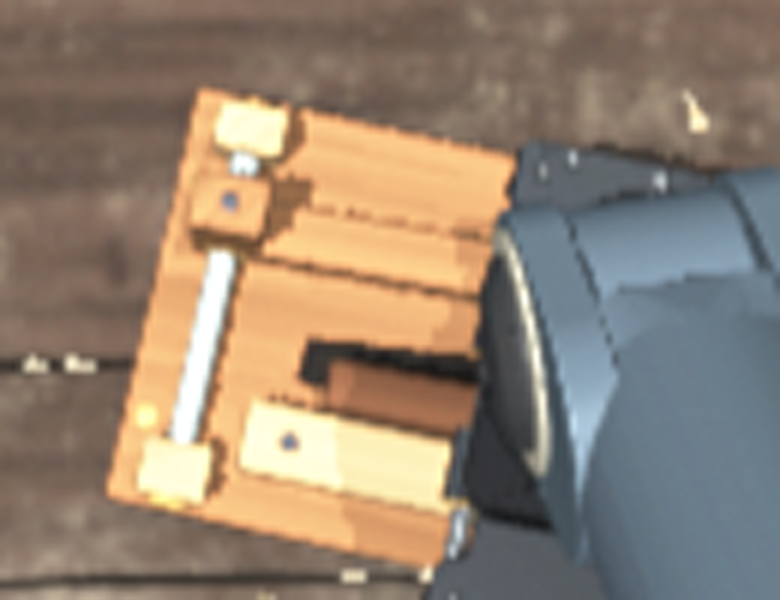

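The left lug pin has moved from the equivalent (272.7,191.7) to (273.3,188.5), about 7 mm, as planned. Back to the left lug.

```bash
python3 -m inch '0.6 0 0 0 0 0;0.8 0 0 0 0 0;0.8 0 0 0 0 0;0.8 0 0 0 0 0;0.8 0 0 0 0 0' >/dev/null
python3 -m inch '0.5 0 0 0 0 0;0.25 0 0 0 0 0;0 0.2 0 0 0 0;0 0.1 0 0 0 0;0 0 0 0 0 0' >/dev/null
python3 px.py
python3 -m inch '0 0.07 0 0 0 0;0 0.07 0 0 0 0;0 0.07 0 0 0 0;0 0.07 0 0 0 0;0 0 0 0 0 0' >/dev/null
python3 px.py
```

```text
face x in press 12.3 head y 89.3 z 55.6 F [-0.1  0.3 -1.9]
face x in press 21.0 head y 91.0 z 55.5 F [-3.2 -0.1  0.9]
```

```bash
python3 -m inch '0 0.08 0 0 0 0;0 0.08 0 0 0 0;0 0.08 0 0 0 0;0 0.06 0 0 0 0;0 0 0 0 0 0' >/dev/null
python3 px.py
python3 -m inch '0 -0.3 0 0 0 0;0 -0.3 0 0 0 0;-0.6 0 0 0 0 0;-0.8 0 0 0 0 0;-0.8 0 0 0 0 0' >/dev/null
python3 -m inch '-0.8 0 0 0 0 0;-0.8 0 0 0 0 0;-0.5 0 0 0 0 0;-0.22 0 0 0 0 0;0 0 0 0 0 0' >/dev/null
python3 px.py
python3 -m inch '0 0.2 0 0 0 0;0 0.1 0 0 0 0;0 0.07 0 0 0 0;0 0.05 0 0 0 0;0 0 0 0 0 0' >/dev/null
python3 px.py
```

```text
face x in press 33.4 head y 91.9 z 55.5 F [-4.   1.8  1.1]
face x in press 9.9 head y -90.5 z 55.9 F [-0.6  0.3 -2.1]
face x in press 26.1 head y -88.2 z 55.4 F [-1.3  2.1 -1.5]
```

```bash
python3 -m inch '0 0.08 0 0 0 0;0 0.08 0 0 0 0;0 0.08 0 0 0 0;0 0.05 0 0 0 0;0 0 0 0 0 0' >/dev/null
python3 px.py
python3 -m inch '0 0.04 0 0 0 0;0 0.04 0 0 0 0;0 0.03 0 0 0 0;0 0 0 0 0 0;0 0 0 0 0 0' >/dev/null
python3 px.py
```

```text
face x in press 37.0 head y -89.2 z 55.3 F [-3.5  1.5  0.6]
face x in press 37.6 head y -89.2 z 54.9 F [-12.    4.7   6.5]
```

Force has risen to 13 N at 37.6 mm, so the right end is on its stop. Now I'll finish the left end.

```bash
python3 -m inch '0 -0.3 0 0 0 0;0 -0.3 0 0 0 0;0.6 0 0 0 0 0;0.8 0 0 0 0 0;0.8 0 0 0 0 0' >/dev/null
python3 -m inch '0.8 0 0 0 0 0;0.8 0 0 0 0 0;0.5 0 0 0 0 0;0.2 0 0 0 0 0;0 0 0 0 0 0' >/dev/null
python3 px.py
python3 -m inch '0 0.2 0 0 0 0;0 0.2 0 0 0 0;0 0.1 0 0 0 0;0 0 0 0 0 0;0 0 0 0 0 0' >/dev/null
python3 px.py
python3 -m inch '0 0.05 0 0 0 0;0 0.05 0 0 0 0;0 0.04 0 0 0 0;0 0 0 0 0 0;0 0 0 0 0 0' >/dev/null
python3 px.py
```

```text
face x in press 19.0 head y 91.5 z 56.0 F [ 0.1 -0.  -1.1]
face x in press 38.2 head y 89.0 z 55.2 F [-3.8 -1.7  0.3]
face x in press 39.0 head y 89.3 z 54.8 F [-13.4   0.7   6.6]
```

```bash
python3 -m inch '0 -0.3 0 0 0 0;0 -0.5 0 0 0 0;0.2 -0.7 0 0 0 0;0.6 -0.7 0 0 0 0;0.6 -0.7 0 0 0 0' >/dev/null
python3 -m inch '0.6 -0.4 0 0 0 0;0.6 -0.2 0 0 0 0;0.3 0 0 0 0 0;0 0 0 0 0 0;0 0 0 0 0 0' >/dev/null
python3 go.py 464 157 5.9 76.8
python3 - <<'E'
from h import *
f=grab('top','t4'); c=f['color'][155:255,235:365,::-1]
cv2.imwrite('pics/t4c.png',cv2.resize(c,None,fx=6,fy=6,interpolation=cv2.INTER_CUBIC))
E
```

```text
t 23.0 pos [496.9 174.1  55.6] yaw 76.7 w 21.7 F [-0.3 -0.5 -2. ] ff 30.0
shift units now [-0.6  -0.7   1.24]  in final axes [-0.6  -0.7   1.24] turn units [ 0.01  0.01 -0.02]
```

View pics/t4c.png

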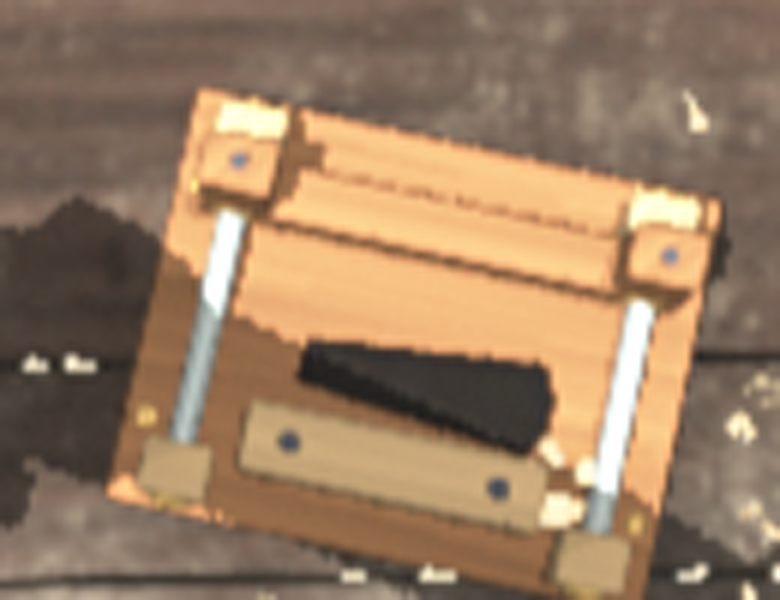

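Both lugs are up against the end stops (pins at (239,160) and (669,257)) and the tailpiece is untouched. Now I'll lay the mallet down.

```bash
python3 - <<'E'
from h import *
f=load('t4')
for u,v in [(239,160),(669,257)]:
    p=px(f,235+(u-2.5)/6,155+(v-2.5)/6,88)-[560.7,-89.1,0]; print('face x',p@[.9736,-.2284,0]-12)
f=load('top0')
for u,v in [(136,160),(568,254)]:
    p=px(f,250+(u-2.5)/6,165+(v-2.5)/6,88)-[560.7,-89.1,0]; print('face x before',p@[.9736,-.2284,0]-12)
E
python3 -m inch '-0.4 0 0 0 0 0;-0.2 0 0.3 0 0 0;0 0 0.4 0 0 0;0 0 0.3 0 0 0;0 0 0.15 0 0 0'
python3 -m inch '0 0 0.07 0 0 0;0 0 0 0 0 0;0 0 0 0 0 0;0 0 0 0 0 0;0 0 0 0 0 0'
```

```text
face x 37.87784484159531
face x 36.01962066970831
face x before 12.40261867604088
face x before 12.031177515406153
t: 23.55
ee_pos: [489.5, 150.5, 8.1]
eef_rot: [-0.0, 0.784, 0.621, -0.001]
ft_force: [-0.1, 0.0, -0.6]
width: 21.5
finger_force: 30.0
t: 24.05
ee_pos: [490.7, 152.2, 7.3]
eef_rot: [0.0, 0.784, 0.621, 0.0]
ft_force: [0.0, 0.5, -0.8]
width: 21.8
finger_force: 30.0
```

```bash
python3 -m inch '0 0 0.04 0 0 0;0 0 0 0 0 0;0 0 0 0 0 0;0 0 0 0 0 0;0 0 0 0 0 0'
python3 -m inch '0 0 0 0 0 0;0 0 0 0 0 0;0 0 0 0 0 0;0 0 0 0 0 0;0 0 0 0 0 0' 0.8
python3 -m inch '0 0 0 0 0 0;0 0 -0.5 0 0 0;0 0 -1 0 0 0;0 0 -1 0 0 0;0 0 -1 0 0 0' 0.8
python3 -m inch '1 0 0 0 0 0;1 0 0 0 0 0;1 0 0 0 0 0;0 0 0 0 0 0;0 0 0 0 0 0'
python3 - <<'E'
from h import *
f=grab('top','t5'); c=f['color'][130:270,80:360,::-1]
cv2.imwrite('pics/t5c.png',cv2.resize(c,None,fx=2.8,fy=2.8,interpolation=cv2.INTER_CUBIC))
E
```

```text
t: 24.55
ee_pos: [490.8, 152.1, 5.9]
eef_rot: [0.0, 0.784, 0.621, 0.0]
ft_force: [-0.7, -0.4, 5.3]
width: 21.6
finger_force: 30.0
t: 25.05
ee_pos: [490.4, 151.9, 5.2]
eef_rot: [-0.0, 0.784, 0.621, -0.0]
ft_force: [0.2, -0.1, -0.3]
width: 53.6
finger_force: 0.0
t: 25.55
ee_pos: [490.0, 152.0, 146.7]
eef_rot: [-0.0, 0.784, 0.621, -0.0]
ft_force: [0.9, -0.3, -0.0]
width: 69.5
finger_force: 0.0
t: 26.05
ee_pos: [517.3, 269.6, 145.0]
eef_rot: [-0.0, 0.783, 0.622, -0.0]
ft_force: [-0.1, -1.4, -0.2]
width: 69.6
finger_force: 0.0
```

View pics/t5c.png

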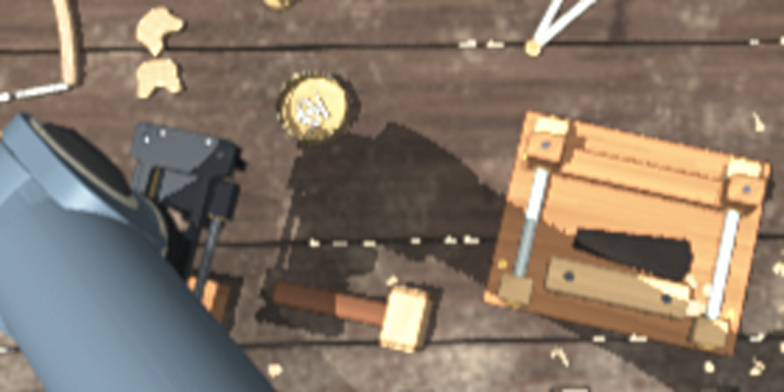

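The mallet lies flat with its head at (405,318), clear of the press. The jaw is at its stops, and the tin at (315,107) and the tailpiece haven't moved. I'll hand it in.

```bash
python3 -c "
from rig import bot; print(bot.job_done())"
```

```text
the job is handed in; nothing more can be done
None
```

The job is handed in with no verdict shown: by force and camera both jaw ends are at their stops, the mallet lies flat clear of the press, and the tin and tailpiece look unmoved (the sanding block was never approached, nor re-checked).

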